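# Hold a gate hinge leaf aligned on the jamb for pinning

### The job

Lift the steel hinge leaf that has two knuckles out of the slotted rack and, with its plate standing upright, bring its two knuckles down into the two gaps between the three knuckles of the leaf on the jamb block, so that all five holes line up and a pin could be slid straight through. Finish while still holding it there: do not let go, keep it still and upright, its weight hanging in the gripper and not resting or pressing on the jamb. Leave the three-knuckle leaf in the rack, and the standing hinge pin, the paint tin and the glue bottle alone.

Things in the scene. Friction and masses are not known exactly. Their poses are not given: they have to be found in the camera images.
- leaf_bore (a point): Loose two-knuckle steel hinge leaf: middle of its knuckle axis. y runs along the axis, z up the plate (up in the rack), x square to the plate. Two round knuckles, 26 mm outside, 14 mm holes, 24 mm long, centred at y = -26 and +26 mm. The plate reaches from 21 to 76 mm above the axis. A half turn about z leaves its shape unchanged.
- leaf_plate (a point): Centre of the plate of the two-knuckle leaf, the place to grip it across its thickness: plate 8 mm thick (x), 150 mm long (y), 55 mm high (z); axes as leaf_bore, 48.5 mm above it along z. The leaf weighs 0.5 to 0.75 kg.
- jamb_bore (a point): Fixed leaf on the jamb block: middle of its knuckle axis, level, 63 mm above the bench. y along the axis, z up, x away from the block. Three knuckles, 26 mm outside, 14 mm holes, 22 mm long, at y = -52, 0, +52 mm; between them two gaps 30 mm long centred at y = -26 and +26 mm, open above, below and to +x. Knuckle tops are 13 mm above the axis.
- jamb: Wooden jamb block fixed to the bench, 70 (x) x 190 (y) x 60 mm high. Origin on the bench straight below jamb_bore, same axes. The wood lies at x = -20 to -90 mm, with a strip along its back (x = -68 to -90 mm) up to 76 mm high; the steel plate of the fixed leaf lies on it, top 66 mm high, ending at x = -20 mm.
- rack: Plywood rack fixed to the bench, 130 (x) x 170 (y) x 85 mm high, origin at the centre of its underside. Two slots along y at x = -42.5 and +42.5 mm, 10 mm wide, 30 mm deep. A leaf stands in each, plate upright, held by the plate's ends, knuckles hanging below; it lifts straight up (30 mm frees it). The plate's middle 130 mm is clear of wood. Either leaf may be in either slot.
- spare_plate (a point): Centre of the plate of the other leaf in the rack, the same plate but with three knuckles (22 mm long, at -52, 0 and +52 mm). It stays where it is. z up, y along the slot.
- pin_mid (a point): Middle of the loose steel hinge pin that stands on its flat head on the bench: 10 mm thick, 130 mm tall, head 30 mm across and 6 mm thick at the bottom. To be left alone.
- tin_mid (a point): Middle of a paint tin, 90 mm across, 100 mm tall. To be left alone.
- glue_mid (a point): Middle of a white glue bottle, 56 mm across, 150 mm tall. To be left alone.

How it is judged:
By the outcome, as a careful person would: the job done as asked, in the order asked, and still so for the second after the job is handed in, while the arm keeps its last pose, push and grip.
It also fails if it takes over 42 s, if anything falls off the work surface, if the arm or the gripper's body presses on something with over 40 N, if the wrist force passes 120 N, or if a joint passes its speed limit or range.

### The arm

A 6-joint arm with a two-finger parallel gripper is mounted at the origin on the work surface. World frame = base frame: x ahead of the robot, y to its left, z up, the work surface at z = 0. Lengths are in m, angles in rad, forces in N, time in s.
With the tool pointing down it reaches from about 0.225 to 0.875 m from the base axis. Payload 3.4 kg.
Tool frame: the origin (TCP) lies at the centre of the arm's flange, where the gripper is bolted on; the fingertips stand manip.tcp_to_tips ahead of it and the grasp point (between the pads) lies 155 mm ahead of it (manip.tcp_to_tips is the distance from the TCP to the fingertips, in m); z points along the fingers, y is the line along which they close (so a half turn about z gives the same grasp; the last joint's range is limited). The gripper opens to 85 mm and grips with 20 to 120 N. Pads are 22 mm wide; open, the fingers measure 114 mm over their backs; the gripper's body (76 mm by 85 mm) begins 54 mm behind the grasp point. The pads swing forward as they close: fully open they stand 13 mm farther back than shut.
Start: joints at [-1.367, 0.276, 1.505, -0, 1.361, -0.121], TCP at [0.183, -0.545, 0.405] pointing down, gripper open.
Joint ranges: [-2.89, 2.89], [-0.75, 2.08], [0.22, 2.7], [-1.18, 4.32], [0.11, 2.71], [-2.7, 2.7]. Speed limits (rad/s): [2.57, 2.57, 3.14, 3.14, 3.14, 3.14].

### API

Orientations are given as a unit quaternion [w, x, y, z].
In Python, from rig import sensors, imaging, manip gives the robot as it stands. The module is installed in compiled form; this text tells all that it offers.
- The arm moves only by the tool jog_arm, never from a script. Its argument "plan" is a list of rows, each an object of numbers: "dx", "dy", "dz": the shift along the tool's x, y, z in mm; "ax", "ay", "az": the turn, a rotation vector about the tool's x, y, z in units of 6 degrees (1.0 is 6 degrees); "grip": the closure, from 0 (fully open) to 1 (shut). A call has 1 to 20 rows; each row shifts and turns the commanded pose from where the row before left it, along the tool's axes as they then stand; what a row does not reach is not made up. A row lasts 1/12 s, in which the tool goes at most 41.7 mm and 7.16 degrees, less where a joint would pass 70% of its speed; a pose out of reach is approached as far as the arm can. A call is refused whole if a number of a shift passes 41.7 or a number of a turn 1, either way. A call with a gripper value outside its range is refused whole. The fingers move at their own pace and stop on an object; "grip_force" is the grip in N (left out, the last holds). Time passes only in rows, so rows that do not move let the fingers close. It gives the time, the measured TCP pose, the force, the opening and the grip force at its end, in the units of the state.
- sensors.get_state(): the state, without advancing time (a new reading comes with each control period).
- imaging.get_image(name): name is "side" or "top"; returns a dict with "image" (420x560x3 uint8, red, green, blue), "K" (3x3 intrinsics, pixels), "extrinsics" (4x4, takes a point from world to camera coordinates). Camera axes: x right, y up, looking along -z (the intrinsics and any distortion apply to the point x, -y, -z); pixel columns grow to the right and rows downward; lengths in m; the calibration is good to about 2 mm. A picture is of the moment at which its call begins. There is no depth.
- manip.sign_off(): hands the job in; it is judged then, once.
The state is a dict: "clock": time; "qpos": joint angles; "qd": joint speeds; "effort": joint torques, N m; "position": TCP position; "ee_rot": TCP orientation; "contact_force": force on the tool from outside, world axes, zero at the start; "moment": the same for the moment, N m; "width": finger opening in m; "gripper_force": force on a finger pad.
Only numpy, scipy, OpenCV 4.12 (cv2) and the standard library are available. Lean on these libraries where they do the work, as an engineer would, in place of code of your own. Each camera call takes 0.05 s, during which the arm holds its last target. There are 200 camera calls.

## Working session

There is one attempt and no reset: what is moved stays moved. The work goes in short steps, Python scripts to look and compute and a tool call to move; the robot and the scene stay as the last step left them, time stands still between calls to the robot, and variables do not carry over. Pictures are saved under pics/ and viewed, at most 10 in all, crops included, and the job is handed in when it is done.

Besides the shell and the picture viewer there is one more tool, called after ">>>" as name(argument=value, ...) on one line, values as JSON. jog_arm: Moves the arm, as the interface text tells. Its arguments: {"type":"object","properties":{"plan":{"type":"array"},"grip_force":{"type":"number"}},"required":["plan"]}

```bash
mkdir -p pics; python3 - <<'E'
from rig import sensors, imaging, manip
import cv2, numpy as np, json
print(sensors.get_state()); print(manip.tcp_to_tips)
for n in ("side","top"):
    d=imaging.get_image(n); cv2.imwrite(f"pics/{n}0.png",d["image"][:,:,::-1])
    print(n,[k for k in d],np.round(d["K"],1).tolist(),np.round(d["extrinsics"],4).tolist())
    if "dist" in d: print(d["dist"])
E
```

```text
{'clock': 0.0, 'qpos': array([-1.36699082e+00,  2.76597386e-01,  1.50613855e+00,  1.93947236e-05,
        1.36070982e+00, -1.20997010e-01]), 'qd': array([ 0.00050202,  0.00016759,  0.00095157,  0.00192693, -0.00114966,
        0.00120322]), 'effort': array([ 2.08947880e-03, -4.16779125e+01, -2.45807594e+01, -6.38481310e-05,
        1.08723115e-02, -1.24965911e-05]), 'position': array([ 0.18345101, -0.54472294,  0.4038359 ]), 'ee_rot': array([-9.26151416e-04,  9.86841778e-01,  1.61686261e-01, -2.88781321e-05]), 'contact_force': array([-0.54079511,  0.384673  , -0.06010688]), 'moment': array([ 0.05347558,  0.01233131, -0.00765372]), 'gripper_force': 0.0, 'width': 0.08519185730639285}
0.1734
side ['image', 'K', 'extrinsics'] [[451.0, 0.0, 286.5], [0.0, 451.0, 209.5], [0.0, 0.0, 1.0]] [[-0.9471, -0.3206, 0.0165, 0.5487], [0.2602, -0.7364, 0.6246, -0.1775], [-0.1881, 0.5958, 0.7808, -1.1288], [0.0, 0.0, 0.0, 1.0]]
top ['image', 'K', 'extrinsics'] [[514.3, 0.0, 280.9], [0.0, 514.3, 205.7], [0.0, 0.0, 1.0]] [[-0.0213, -0.9994, -0.0289, 0.0333], [0.9825, -0.0263, 0.1845, -0.5677], [-0.1852, -0.0244, 0.9824, -1.4479], [0.0, 0.0, 0.0, 1.0]]
```

View pics/side0.png

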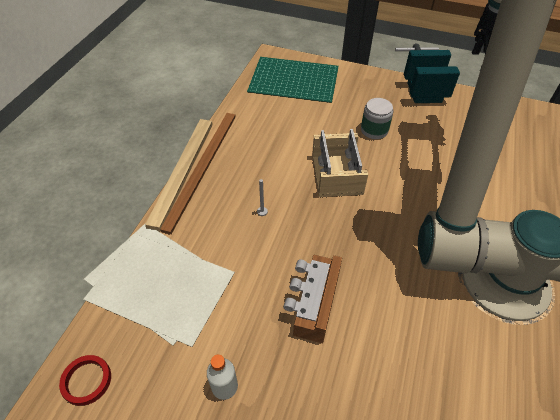

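View pics/top0.png

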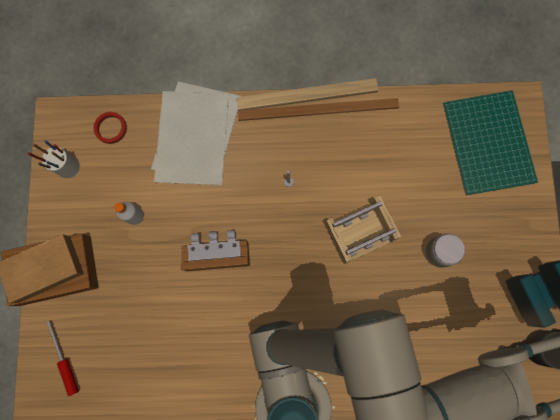

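The side view shows the rack near (340,165), jamb near (315,295), pin at (262,200). The top view shows the rack at (363,230), jamb at (215,250), pin (289,180). Next I'll enlarge the rack and jamb.

```bash
python3 - <<'E'
import cv2, numpy as np
t=cv2.imread("pics/top0.png"); s=cv2.imread("pics/side0.png")
def c(im,x,y,w,h,k): return cv2.resize(im[y:y+h,x:x+w],None,fx=k,fy=k,interpolation=cv2.INTER_CUBIC)
# 4 tiles 400x300 : each 80x60 at x5
a=np.vstack([np.hstack([c(t,322,190,80,75,5)[:300*5//5+75],c(t,175,220,80,75,5)]),
             ])
b=np.hstack([c(s,300,125,80,75,5),c(s,270,250,80,75,5)])
m=np.vstack([a[:375],b]); m=cv2.resize(m,(800,750))
cv2.imwrite("pics/zt.png",a); cv2.imwrite("pics/zs.png",np.hstack([c(s,300,120,80,80,5),c(s,270,250,80,80,5)])[:, :]); print(a.shape)
E
```

```text
(375, 800, 3)
```

View pics/zt.png

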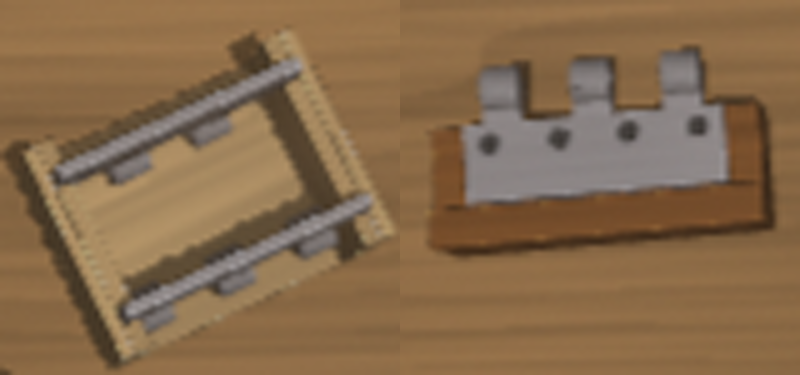

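View pics/zs.png

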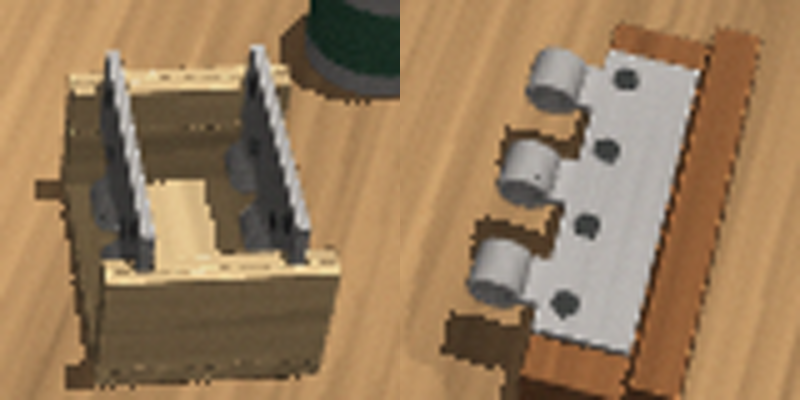

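```bash
cat > h.py <<'E'
import numpy as np
from scipy.optimize import least_squares
from scipy.spatial.transform import Rotation as R
CAM={"side":(451.0,286.5,209.5,[[-0.9471,-0.3206,0.0165,0.5487],[0.2602,-0.7364,0.6246,-0.1775],[-0.1881,0.5958,0.7808,-1.1288]]),
"top":(514.3,280.9,205.7,[[-0.0213,-0.9994,-0.0289,0.0333],[0.9825,-0.0263,0.1845,-0.5677],[-0.1852,-0.0244,0.9824,-1.4479]])}
def proj(n,P):
    f,cx,cy,E=CAM[n]; E=np.array(E); p=np.atleast_2d(P)@E[:,:3].T+E[:,3]
    return np.c_[cx-f*p[:,0]/p[:,2], cy+f*p[:,1]/p[:,2]]
def place(q,L):
    L=np.atleast_2d(L); c,s=np.cos(q[2]),np.sin(q[2])
    return np.c_[q[0]+c*L[:,0]-s*L[:,1], q[1]+s*L[:,0]+c*L[:,1], L[:,2]]
def unzoom(c,off,k=5): return np.array(off)+(np.array(c,float)+.5)/k-.5
def fit(obs,q0):  # obs: (cam, local pts mm, pixels)
    f=lambda q: np.concatenate([(proj(n,place(q,np.array(L)/1e3))-p).ravel() for n,L,p in obs])
    r=least_squares(f,q0,loss="soft_l1"); return r.x, f(r.x).reshape(-1,2)
E
python3 - <<'E'
from h import *
# rack: z 110 plate tops; local x=+-42.5 centre of edge, y=+-75
rt=unzoom([[60,172],[297,68],[127,309],[369,200]],(322,190))
rs=unzoom([[113,58],[145,238],[257,48],[301,232]],(300,120))
LT=[[42.5,75,110],[42.5,-75,110],[-42.5,75,110],[-42.5,-75,110]]
LS=[[42.5,-75,110],[42.5,75,110],[-42.5,-75,110],[-42.5,75,110]]
for o in ([("top",LT,rt)],[("side",LS,rs)],[("top",LT,rt),("side",LS,rs)]):
    q,r=fit(o,[.4,-.2,.4]); print("rack",np.round(q,4),np.round(r,1).tolist())
print("rack leaf", np.round(place(q,[.0425,0,.0825]),4), np.degrees(q[2]))
jt=unzoom([[65,126],[323,103],[30,248],[370,227],[33,128],[357,100]],(175,220))
JT=[[-20,75,66],[-20,-75,66],[-90,95,76],[-90,-95,76],[-20,95,60],[-20,-95,60]]
js=unzoom([[210,52],[130,330],[217,26],[362,38]],(270,250))
JS=[[-20,-75,66],[-20,75,66],[-20,-95,60],[-90,-95,76]]
for o in ([("top",JT,jt)],[("side",JS,js)],[("top",JT,jt),("side",JS,js)]):
    q,r=fit(o,[.4,.13,0]); print("jamb",np.round(q,4),np.round(r,1).tolist())
print(np.degrees(q[2]))
E
```

```text
rack [ 0.4917 -0.2117  0.4019] [[-0.4, 0.2], [0.9, -1.0], [-0.5, 0.6], [0.2, -0.0]]
rack [ 0.4931 -0.2083  0.3966] [[-0.2, -1.1], [0.0, 0.4], [0.1, -0.1], [0.1, 0.3]]
rack [ 0.4926 -0.2104  0.3989] [[-0.9, -0.2], [0.5, -1.3], [-1.1, 0.2], [-0.3, -0.2], [0.1, -1.5], [0.5, -0.1], [0.4, -0.5], [0.6, -0.2]]
rack leaf [[ 0.5318 -0.1939  0.0825]] 22.856380871328557
jamb [0.4838 0.2161 0.0562] [[-0.1, -0.2], [0.3, 0.2], [0.2, 0.2], [-0.9, -1.0], [-0.2, 0.2], [0.7, 0.5]]
jamb [0.4843 0.2203 0.0609] [[-0.3, -0.2], [0.1, 0.2], [0.1, -0.4], [0.1, 0.3]]
jamb [0.4843 0.218  0.0599] [[-0.8, -0.3], [-0.3, -0.1], [-0.4, 0.2], [-1.4, -1.3], [-0.8, 0.2], [0.0, 0.2], [0.1, -0.9], [0.4, -0.7], [0.4, -1.1], [0.4, -0.4]]
3.4339418128562906
```

>>> jog_arm(plan=[{"az":-0.98},{"az":-0.98},{"az":-0.98},{"az":-0.98},{"az":-0.98},{"az":-0.98},{"az":-0.98},{"az":-0.98},{"az":-0.98},{"az":-0.98},{"az":-0.98},{"az":-0.98},{"az":-0.98},{"az":-0.98},{"az":-0.98},{"az":-0.98},{}])

```text
$.plan[0]: bad value
```

```bash
cat >> h.py <<'E'
def togo(target, yawy):
    """mm shift in tool axes to target TCP, turn needed (units about z, world-yaw error of tool y), tilt"""
    from rig import sensors
    s=sensors.get_state(); Q=s["ee_rot"]; M=R.from_quat([Q[1],Q[2],Q[3],Q[0]]).as_matrix()
    d=M.T@(np.array(target)-s["position"])*1e3
    y=np.arctan2(M[1,1],M[0,1]); e=np.degrees((yawy-y+np.pi)%(2*np.pi)-np.pi)
    # small rotvec (tool axes) to exact pointing-down pose
    T=np.c_[[np.sin(yawy),-np.cos(yawy),0],[np.cos(yawy),np.sin(yawy),0],[0,0,-1]]; T[:,0]=np.cross(T[:,1],T[:,2])
    rv=np.degrees(R.from_matrix(M.T@T).as_rotvec())/6
    print("t",round(s["clock"],2),"pos",np.round(s["position"],4),"shift mm",np.round(d,1),"yawerr deg",round(e,2),"turn units",np.round(rv,3),"F",np.round(s["contact_force"],1),"w",round(s["width"],4),"gf",round(s["gripper_force"],1))
E
python3 -c "
from h import *
togo([.5318,-.1939,.34],np.radians(22.86))"
```

```text
t 0.1 pos [ 0.1835 -0.5448  0.4039] shift mm [ 442.1 -221.2   64.4] yawerr deg 94.25 turn units [-1.0000e-02 -1.4000e-02 -1.5708e+01] F [0.8 0.3 0.1] w 0.0854 gf 0.0
```

>>> jog_arm(plan=[{"dx":0,"dy":0,"dz":0,"ax":0,"ay":0,"az":-0.98,"grip":0}])

```text
clock: 0.18
position: [0.1835, -0.5448, 0.404]
ee_rot: [-0.001, 0.977, 0.213, 0.0]
contact_force: [0.0, -0.9, 0.3]
width: 0.0854
gripper_force: 0.0
```

>>> jog_arm(plan=[{"dx":0,"dy":0,"dz":0,"ax":0,"ay":0,"az":-0.98,"grip":0},{"dx":0,"dy":0,"dz":0,"ax":0,"ay":0,"az":-0.98,"grip":0},{"dx":0,"dy":0,"dz":0,"ax":0,"ay":0,"az":-0.98,"grip":0},{"dx":0,"dy":0,"dz":0,"ax":0,"ay":0,"az":-0.98,"grip":0},{"dx":0,"dy":0,"dz":0,"ax":0,"ay":0,"az":-0.98,"grip":0},{"dx":0,"dy":0,"dz":0,"ax":0,"ay":0,"az":-0.98,"grip":0},{"dx":0,"dy":0,"dz":0,"ax":0,"ay":0,"az":-0.98,"grip":0},{"dx":0,"dy":0,"dz":0,"ax":0,"ay":0,"az":-0.98,"grip":0},{"dx":0,"dy":0,"dz":0,"ax":0,"ay":0,"az":-0.98,"grip":0},{"dx":0,"dy":0,"dz":0,"ax":0,"ay":0,"az":-0.98,"grip":0},{"dx":0,"dy":0,"dz":0,"ax":0,"ay":0,"az":-0.98,"grip":0},{"dx":0,"dy":0,"dz":0,"ax":0,"ay":0,"az":-0.98,"grip":0},{"dx":0,"dy":0,"dz":0,"ax":0,"ay":0,"az":-0.98,"grip":0},{"dx":0,"dy":0,"dz":0,"ax":0,"ay":0,"az":-0.98,"grip":0},{"dx":0,"dy":0,"dz":0,"ax":0,"ay":0,"az":-0.98,"grip":0},{"dx":0,"dy":0,"dz":0,"ax":0,"ay":0,"az":0,"grip":0}])

```text
clock: 1.52
position: [0.1835, -0.5448, 0.4042]
ee_rot: [-0.0, 0.554, 0.833, 0.0]
contact_force: [-0.4, -0.5, 0.1]
width: 0.0854
gripper_force: 0.0
```

```bash
python3 -c "
from h import *
togo([.5318,-.1939,.34],np.radians(22.86))"
```

```text
t 1.52 pos [ 0.1835 -0.5448  0.4042] shift mm [188.6 457.   64.5] yawerr deg 0.08 turn units [ 0.002 -0.01  -0.013] F [-0.4 -0.5  0.1] w 0.0854 gf 0.0
```

>>> jog_arm(plan=[{"dx":12.6,"dy":30.5,"dz":4.3,"ax":0,"ay":0,"az":0,"grip":0},{"dx":12.6,"dy":30.5,"dz":4.3,"ax":0,"ay":0,"az":0,"grip":0},{"dx":12.6,"dy":30.5,"dz":4.3,"ax":0,"ay":0,"az":0,"grip":0},{"dx":12.6,"dy":30.5,"dz":4.3,"ax":0,"ay":0,"az":0,"grip":0},{"dx":12.6,"dy":30.5,"dz":4.3,"ax":0,"ay":0,"az":0,"grip":0},{"dx":12.6,"dy":30.5,"dz":4.3,"ax":0,"ay":0,"az":0,"grip":0},{"dx":12.6,"dy":30.5,"dz":4.3,"ax":0,"ay":0,"az":0,"grip":0},{"dx":12.6,"dy":30.5,"dz":4.3,"ax":0,"ay":0,"az":0,"grip":0},{"dx":12.6,"dy":30.5,"dz":4.3,"ax":0,"ay":0,"az":0,"grip":0},{"dx":12.6,"dy":30.5,"dz":4.3,"ax":0,"ay":0,"az":0,"grip":0},{"dx":12.6,"dy":30.5,"dz":4.3,"ax":0,"ay":0,"az":0,"grip":0},{"dx":12.6,"dy":30.5,"dz":4.3,"ax":0,"ay":0,"az":0,"grip":0},{"dx":12.6,"dy":30.5,"dz":4.3,"ax":0,"ay":0,"az":0,"grip":0},{"dx":12.6,"dy":30.5,"dz":4.3,"ax":0,"ay":0,"az":0,"grip":0},{"dx":12.6,"dy":30.5,"dz":4.3,"ax":0,"ay":0,"az":0,"grip":0},{"dx":0,"dy":0,"dz":0,"ax":0,"ay":0,"az":0,"grip":0}])

```text
clock: 2.85
position: [0.5357, -0.1903, 0.339]
ee_rot: [-0.0, 0.554, 0.833, 0.002]
contact_force: [0.5, 0.9, -0.7]
width: 0.0855
gripper_force: 0.0
```

```bash
python3 - <<'E'
from h import *
togo([.5318,-.1939,.2375],np.radians(22.86))
from rig import imaging; import cv2
s=imaging.get_image("side")["image"][:,:,::-1]; t=imaging.get_image("top")["image"][:,:,::-1]
c=lambda im,x,y:cv2.resize(im[y:y+100,x:x+80],None,fx=5,fy=5,interpolation=cv2.INTER_CUBIC)
cv2.imwrite("pics/a1.png",np.hstack([c(s,300,90),c(t,322,180)]))
E
```

```text
t 2.85 pos [ 0.5357 -0.1903  0.339 ] shift mm [ -2.   -5.3 101.5] yawerr deg 0.09 turn units [ 0.025 -0.023 -0.015] F [ 0.5  0.9 -0.7] w 0.0855 gf 0.0
```

View pics/a1.png

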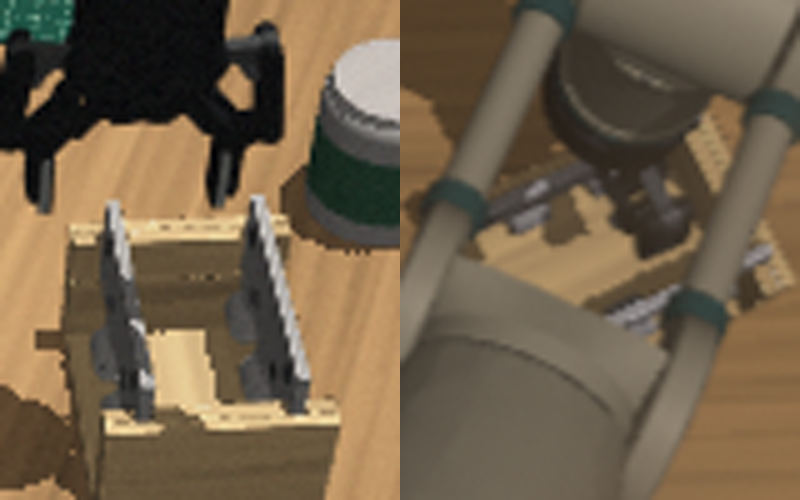

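The side crop shows the open fingertips at (44,212) and (218,207), straddling the two-knuckle leaf. The top view is blocked by the arm. I'll check the hand against the camera.

```bash
python3 - <<'E'
from h import *
from rig import sensors
p=sensors.get_state()["position"]; print(p)
a=np.radians(22.86); u=np.array([np.cos(a),np.sin(a),0])
for dz in (.1604,.1734):
  for s in (1,-1):
    print(dz,s,np.round(proj("side",p-[0,0,dz]+s*u*.0500),1), "obs",np.round(unzoom([44,212] if s>0 else [218,207],(300,90)),1))
togo([.5318,-.1939,.2375],a)
E
```

```text
[ 0.53311859 -0.19314798  0.33953723]
0.1604 1 [[308.6 129.5]] obs [308.4 132. ]
0.1604 -1 [[345.7 128.2]] obs [343.2 131. ]
0.1734 1 [[308.3 133.2]] obs [308.4 132. ]
0.1734 -1 [[345.2 131.9]] obs [343.2 131. ]
t 2.95 pos [ 0.5331 -0.1931  0.3395] shift mm [ -0.3  -1.4 102. ] yawerr deg 0.12 turn units [-0.013 -0.007 -0.021] F [-1.2  0.1 -0.1] w 0.0852 gf 0.0
```

>>> jog_arm(plan=[{"dx":0,"dy":-1.4,"dz":17,"ax":0,"ay":0,"az":0,"grip":0},{"dx":0,"dy":0,"dz":20,"ax":0,"ay":0,"az":0,"grip":0},{"dx":0,"dy":0,"dz":20,"ax":0,"ay":0,"az":0,"grip":0},{"dx":0,"dy":0,"dz":20,"ax":0,"ay":0,"az":0,"grip":0},{"dx":0,"dy":0,"dz":15,"ax":0,"ay":0,"az":0,"grip":0},{"dx":0,"dy":0,"dz":10,"ax":0,"ay":0,"az":0,"grip":0},{"dx":0,"dy":0,"dz":0,"ax":0,"ay":0,"az":0,"grip":0},{"dx":0,"dy":0,"dz":0,"ax":0,"ay":0,"az":0,"grip":0.5},{"dx":0,"dy":0,"dz":0,"ax":0,"ay":0,"az":0,"grip":0.7}], grip_force=25)

```text
clock: 3.7
position: [0.5316, -0.1954, 0.2392]
ee_rot: [0.001, 0.555, 0.832, -0.0]
contact_force: [0.5, 0.1, 0.3]
width: 0.064
gripper_force: 0.0
```

```bash
python3 - <<'E'
from h import *
togo([.5318,-.1939,.2375],np.radians(22.86))
E
```

```text
t 3.7 pos [ 0.5316 -0.1954  0.2392] shift mm [1.3 0.8 1.7] yawerr deg 0.23 turn units [ 0.01   0.016 -0.039] F [0.5 0.1 0.3] w 0.064 gf 0.0
```

Now close gently first, to see the lateral force.

>>> jog_arm(plan=[{"dx":1,"dy":0,"dz":1,"ax":0,"ay":0,"az":0,"grip":1},{"dx":0,"dy":0,"dz":0,"ax":0,"ay":0,"az":0,"grip":1},{"dx":0,"dy":0,"dz":0,"ax":0,"ay":0,"az":0,"grip":1},{"dx":0,"dy":0,"dz":0,"ax":0,"ay":0,"az":0,"grip":1},{"dx":0,"dy":0,"dz":0,"ax":0,"ay":0,"az":0,"grip":1},{"dx":0,"dy":0,"dz":0,"ax":0,"ay":0,"az":0,"grip":1},{"dx":0,"dy":0,"dz":0,"ax":0,"ay":0,"az":0,"grip":1},{"dx":0,"dy":0,"dz":0,"ax":0,"ay":0,"az":0,"grip":1}], grip_force=25)

```text
clock: 4.37
position: [0.531, -0.1938, 0.2377]
ee_rot: [0.0, 0.554, 0.832, -0.0]
contact_force: [-1.7, 0.6, 5.8]
width: 0.0078
gripper_force: 25.8
```

```bash
python3 - <<'E'
from h import *
togo([.5318,-.1939,.2375],np.radians(22.86))
E
```

```text
t 4.37 pos [ 0.531  -0.1938  0.2377] shift mm [-0.4  0.7  0.2] yawerr deg 0.15 turn units [-0.     0.006 -0.025] F [-1.7  0.6  5.8] w 0.0078 gf 25.8
```

>>> jog_arm(plan=[{"dx":0,"dy":0,"dz":0,"ax":0,"ay":0,"az":0,"grip":1},{"dx":0,"dy":0,"dz":0,"ax":0,"ay":0,"az":0,"grip":1},{"dx":0,"dy":0,"dz":0,"ax":0,"ay":0,"az":0,"grip":1},{"dx":0,"dy":0,"dz":-4,"ax":0,"ay":0,"az":0,"grip":1},{"dx":0,"dy":0,"dz":-8,"ax":0,"ay":0,"az":0,"grip":1},{"dx":0,"dy":0,"dz":-10,"ax":0,"ay":0,"az":0,"grip":1},{"dx":0,"dy":0,"dz":-10,"ax":0,"ay":0,"az":0,"grip":1},{"dx":0,"dy":0,"dz":-10,"ax":0,"ay":0,"az":0,"grip":1},{"dx":0,"dy":0,"dz":-14,"ax":0,"ay":0,"az":0,"grip":1},{"dx":0,"dy":0,"dz":-18,"ax":0,"ay":0,"az":0,"grip":1},{"dx":0,"dy":0,"dz":-18,"ax":0,"ay":0,"az":0,"grip":1},{"dx":0,"dy":0,"dz":-18,"ax":0,"ay":0,"az":0,"grip":1},{"dx":0,"dy":0,"dz":-18,"ax":0,"ay":0,"az":0,"grip":1},{"dx":0,"dy":0,"dz":-14,"ax":0,"ay":0,"az":0,"grip":1},{"dx":0,"dy":0,"dz":-6,"ax":0,"ay":0,"az":0,"grip":1},{"dx":0,"dy":0,"dz":0,"ax":0,"ay":0,"az":0,"grip":1}], grip_force=90)

```text
clock: 5.7
position: [0.5312, -0.1938, 0.3875]
ee_rot: [0.002, 0.554, 0.832, 0.0]
contact_force: [0.1, -0.5, -5.3]
width: 0.0067
gripper_force: 87.8
```

```bash
python3 - <<'E'
from h import *
togo([.4843,.218,.36],np.radians(3.43))
E
```

```text
t 5.7 pos [ 0.5312 -0.1938  0.3875] shift mm [398.2 115.5  26.5] yawerr deg -19.25 turn units [0.031 0.027 3.209] F [ 0.1 -0.5 -5.3] w 0.0067 gf 87.8
```

>>> jog_arm(plan=[{"dx":0,"dy":0,"dz":0,"ax":0,"ay":0,"az":0.8,"grip":1},{"dx":0,"dy":0,"dz":0,"ax":0,"ay":0,"az":0.8,"grip":1},{"dx":0,"dy":0,"dz":0,"ax":0,"ay":0,"az":0.8,"grip":1},{"dx":0,"dy":0,"dz":0,"ax":0,"ay":0,"az":0.8,"grip":1},{"dx":15,"dy":-1.5,"dz":0,"ax":0,"ay":0,"az":0,"grip":1},{"dx":28,"dy":-1.5,"dz":0,"ax":0,"ay":0,"az":0,"grip":1},{"dx":31,"dy":-1.5,"dz":0,"ax":0,"ay":0,"az":0,"grip":1},{"dx":31,"dy":-1.5,"dz":0,"ax":0,"ay":0,"az":0,"grip":1},{"dx":31,"dy":-1.5,"dz":0,"ax":0,"ay":0,"az":0,"grip":1},{"dx":31,"dy":-1.5,"dz":0,"ax":0,"ay":0,"az":0,"grip":1},{"dx":31,"dy":-1.5,"dz":0,"ax":0,"ay":0,"az":0,"grip":1},{"dx":31,"dy":-1.5,"dz":0,"ax":0,"ay":0,"az":0,"grip":1},{"dx":31,"dy":-1.5,"dz":0,"ax":0,"ay":0,"az":0,"grip":1},{"dx":31,"dy":-1.5,"dz":0,"ax":0,"ay":0,"az":0,"grip":1},{"dx":31,"dy":-1.5,"dz":0,"ax":0,"ay":0,"az":0,"grip":1},{"dx":31,"dy":-1.5,"dz":0,"ax":0,"ay":0,"az":0,"grip":1},{"dx":31,"dy":-1.5,"dz":0,"ax":0,"ay":0,"az":0,"grip":1},{"dx":20,"dy":-1.5,"dz":0,"ax":0,"ay":0,"az":0,"grip":1},{"dx":10,"dy":-1,"dz":0,"ax":0,"ay":0,"az":0,"grip":1},{"dx":0,"dy":0,"dz":0,"ax":0,"ay":0,"az":0,"grip":1}])

```text
clock: 7.37
position: [0.4827, 0.2202, 0.3844]
ee_rot: [-0.001, 0.684, 0.73, -0.0]
contact_force: [0.8, -0.3, -5.4]
width: 0.0068
gripper_force: 87.7
```

```bash
python3 - <<'E'
from h import *
togo([.4843,.218,.3],np.radians(3.43))
E
```

```text
t 7.37 pos [0.4827 0.2202 0.3844] shift mm [-2.3  1.6 84.4] yawerr deg -0.27 turn units [-0.018 -0.006  0.046] F [ 0.8 -0.3 -5.4] w 0.0068 gf 87.7
```

>>> jog_arm(plan=[{"dx":-2,"dy":1.5,"dz":10,"ax":0,"ay":0,"az":0.04,"grip":1},{"dx":0,"dy":0,"dz":15,"ax":0,"ay":0,"az":0,"grip":1},{"dx":0,"dy":0,"dz":15,"ax":0,"ay":0,"az":0,"grip":1},{"dx":0,"dy":0,"dz":15,"ax":0,"ay":0,"az":0,"grip":1},{"dx":0,"dy":0,"dz":10,"ax":0,"ay":0,"az":0,"grip":1},{"dx":0,"dy":0,"dz":7,"ax":0,"ay":0,"az":0,"grip":1},{"dx":0,"dy":0,"dz":0,"ax":0,"ay":0,"az":0,"grip":1},{"dx":0,"dy":0,"dz":0,"ax":0,"ay":0,"az":0,"grip":1}])

```text
clock: 8.03
position: [0.4857, 0.2157, 0.313]
ee_rot: [0.0, 0.687, 0.727, -0.0]
contact_force: [0.3, 0.1, -5.6]
width: 0.007
gripper_force: 87.7
```

```bash
python3 - <<'E'
from h import *
togo([.4843,.218,.2667],np.radians(3.43))
from rig import imaging; import cv2
s=imaging.get_image("side")["image"][:,:,::-1]; t=imaging.get_image("top")["image"][:,:,::-1]
cv2.imwrite("pics/s2raw.png",s);cv2.imwrite("pics/t2raw.png",t)
c=lambda im,x,y:cv2.resize(im[y:y+120,x:x+80],None,fx=5,fy=5,interpolation=cv2.INTER_CUBIC)
cv2.imwrite("pics/a2.png",np.hstack([c(s,265,220),c(t,175,190)]))
E
```

```text
t 8.03 pos [0.4857 0.2157 0.313 ] shift mm [ 2.4 -1.3 46.3] yawerr deg 0.22 turn units [-0.004  0.004 -0.037] F [ 0.3  0.1 -5.6] w 0.007 gf 87.7
```

View pics/a2.png

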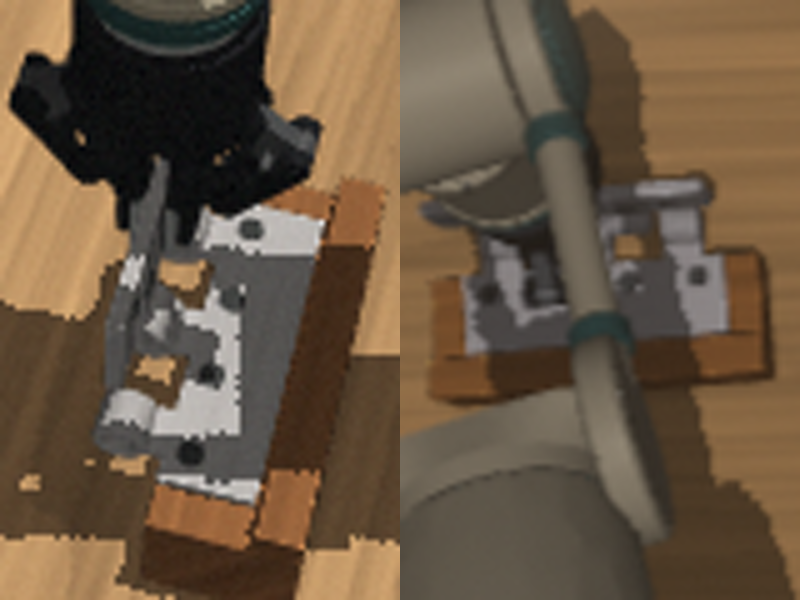

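The side crop shows the held leaf hanging above the jamb knuckles, with its near end at about (118,340). The top view is partly covered by the arm. I'll overlay the predicted outlines.

```bash
cat >> h.py <<'E'
import cv2
def box(x0,x1,y0,y1,z0,z1):
    v=np.array([[x,y,z] for x in (x0,x1) for y in (y0,y1) for z in (z0,z1)],float)
    e=[(0,1),(0,2),(0,4),(1,3),(1,5),(2,3),(2,6),(3,7),(4,5),(4,6),(5,7),(6,7)]
    return [v[list(k)] for k in e]
th=np.linspace(0,2*np.pi,37)
circ=lambda y,z,r=13:np.c_[r*np.cos(th),0*th+y,z+r*np.sin(th)]
def leaf(zb): return box(-4,4,-75,75,zb+21,zb+76)+[circ(s*26+e,zb) for s in (-1,1) for e in (-12,12)]
def jamb(): return [circ(y+e,63) for y in (-52,0,52) for e in (-11,11)]+[np.array([[-20,-75,66],[-20,75,66.]]),np.array([[-20,-75,66],[-68,-75,66.]]),np.array([[-20,75,66],[-68,75,66.]])]
def overlay(n,im,off,w,h,k,items):
    o=cv2.resize(im[off[1]:off[1]+h,off[0]:off[0]+w],None,fx=k,fy=k,interpolation=cv2.INTER_CUBIC)
    for q,L,col in items:
        for l in L:
            p=(proj(n,place(q,l/1e3))-off+.5)*k-.5
            cv2.polylines(o,[np.round(p).astype(int)],False,col,1,cv2.LINE_AA)
    return o
E
python3 - <<'E'
from h import *
s=cv2.imread("pics/s2raw.png"); t=cv2.imread("pics/t2raw.png")
zb=(.313-.1552-.0485)*1e3; q=[.4857,.2157,np.radians(3.43-.22)]
a=overlay("side",s,(270,245),50,75,8,[(q,leaf(zb),(0,255,0)),([.4843,.2203,.0609],jamb(),(0,0,255))])
b=overlay("top",t,(177,215),66,75,6,[(q,leaf(zb),(0,255,0)),([.4838,.2161,.0562],jamb(),(0,0,255))])
b=cv2.copyMakeBorder(b,0,150,0,0,cv2.BORDER_CONSTANT)
cv2.imwrite("pics/o2.png",np.hstack([a,b])); print(a.shape,b.shape)
E
```

```text
(600, 400, 3) (600, 396, 3)
```

View pics/o2.png

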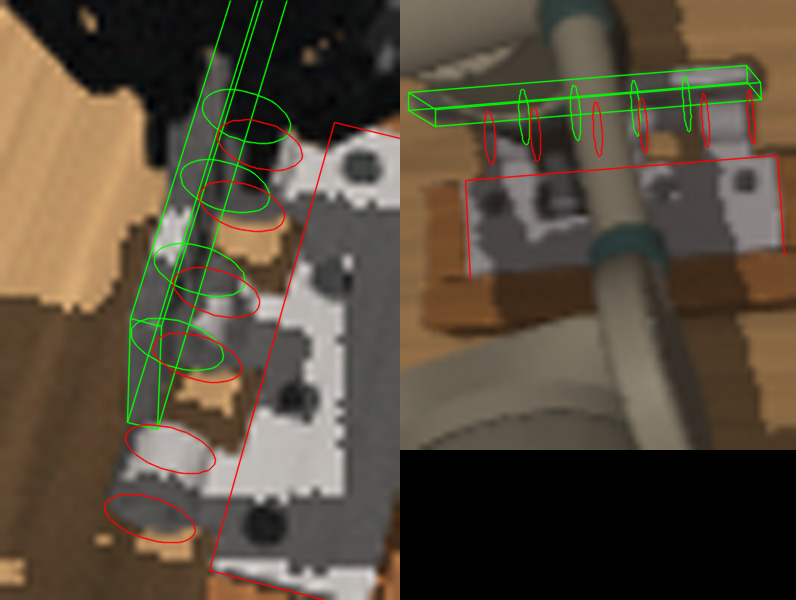

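The side overlay matches the leaf and the jamb knuckles to about 1 px, and the top overlay agrees. The leaf needs about +2.4 mm along the axis. I'll correct that, lower partway, and watch the force.

>>> jog_arm(plan=[{"dx":2.4,"dy":-1.6,"dz":0,"ax":0,"ay":0,"az":-0.03,"grip":1},{"dx":0,"dy":0,"dz":5,"ax":0,"ay":0,"az":0,"grip":1},{"dx":0,"dy":0,"dz":5,"ax":0,"ay":0,"az":0,"grip":1},{"dx":0,"dy":0,"dz":3,"ax":0,"ay":0,"az":0,"grip":1},{"dx":0,"dy":0,"dz":0,"ax":0,"ay":0,"az":0,"grip":1},{"dx":0,"dy":0,"dz":0,"ax":0,"ay":0,"az":0,"grip":1},{"dx":0,"dy":0,"dz":0,"ax":0,"ay":0,"az":0,"grip":1}])

```text
clock: 8.72
position: [0.4838, 0.2186, 0.3001]
ee_rot: [0.0, 0.686, 0.728, -0.0]
contact_force: [-0.5, 0.4, -4.9]
width: 0.0072
gripper_force: 87.8
```

```bash
python3 - <<'E'
from h import *
togo([.4838,.218,.2667],np.radians(3.43))
E
```

```text
t 8.72 pos [0.4838 0.2186 0.3001] shift mm [-0.6 -0.1 33.4] yawerr deg -0.0 turn units [0.001 0.001 0.001] F [-0.5  0.4 -4.9] w 0.0072 gf 87.8
```

>>> jog_arm(plan=[{"dx":-0.6,"dy":0,"dz":3,"ax":0,"ay":0,"az":0,"grip":1},{"dx":0,"dy":0,"dz":3,"ax":0,"ay":0,"az":0,"grip":1},{"dx":0,"dy":0,"dz":2,"ax":0,"ay":0,"az":0,"grip":1},{"dx":0,"dy":0,"dz":2,"ax":0,"ay":0,"az":0,"grip":1},{"dx":0,"dy":0,"dz":2,"ax":0,"ay":0,"az":0,"grip":1},{"dx":0,"dy":0,"dz":1,"ax":0,"ay":0,"az":0,"grip":1},{"dx":0,"dy":0,"dz":0,"ax":0,"ay":0,"az":0,"grip":1}])

```text
clock: 9.3
position: [0.4837, 0.2179, 0.2868]
ee_rot: [-0.0, 0.686, 0.728, -0.0]
contact_force: [-0.4, 0.3, -4.8]
width: 0.0069
gripper_force: 87.8
```

>>> jog_arm(plan=[{"dx":0,"dy":0,"dz":3,"ax":0,"ay":0,"az":0,"grip":1},{"dx":0,"dy":0,"dz":4,"ax":0,"ay":0,"az":0,"grip":1},{"dx":0,"dy":0,"dz":4,"ax":0,"ay":0,"az":0,"grip":1},{"dx":0,"dy":0,"dz":4,"ax":0,"ay":0,"az":0,"grip":1},{"dx":0,"dy":0,"dz":3,"ax":0,"ay":0,"az":0,"grip":1},{"dx":0,"dy":0,"dz":2,"ax":0,"ay":0,"az":0,"grip":1},{"dx":0,"dy":0,"dz":0,"ax":0,"ay":0,"az":0,"grip":1},{"dx":0,"dy":0,"dz":0,"ax":0,"ay":0,"az":0,"grip":1},{"dx":0,"dy":0,"dz":0,"ax":0,"ay":0,"az":0,"grip":1}])

```text
clock: 10.05
position: [0.4839, 0.218, 0.2673]
ee_rot: [0.0, 0.686, 0.728, 0.0]
contact_force: [0.6, -0.2, -5.0]
width: 0.007
gripper_force: 87.8
```

```bash
python3 - <<'E'
from h import *
togo([.4838,.218,.2667],np.radians(3.43))
from rig import imaging,sensors
p=sensors.get_state()["position"]
s=imaging.get_image("side")["image"][:,:,::-1].copy(); t=imaging.get_image("top")["image"][:,:,::-1].copy()
q=[p[0],p[1],np.radians(3.43)]; zb=(p[2]-.1552-.0485)*1e3
a=overlay("side",s,(270,245),50,75,8,[])
b=overlay("side",s,(270,245),50,75,8,[(q,leaf(zb),(0,255,0)),([.4843,.2203,.0609],jamb(),(0,0,255))])
cv2.imwrite("pics/o3.png",np.hstack([a,b]))
E
```

```text
t 10.05 pos [0.4839 0.218  0.2673] shift mm [ 0.  -0.1  0.6] yawerr deg -0.0 turn units [0.003 0.    0.   ] F [ 0.6 -0.2 -5. ] w 0.007 gf 87.8
```

View pics/o3.png

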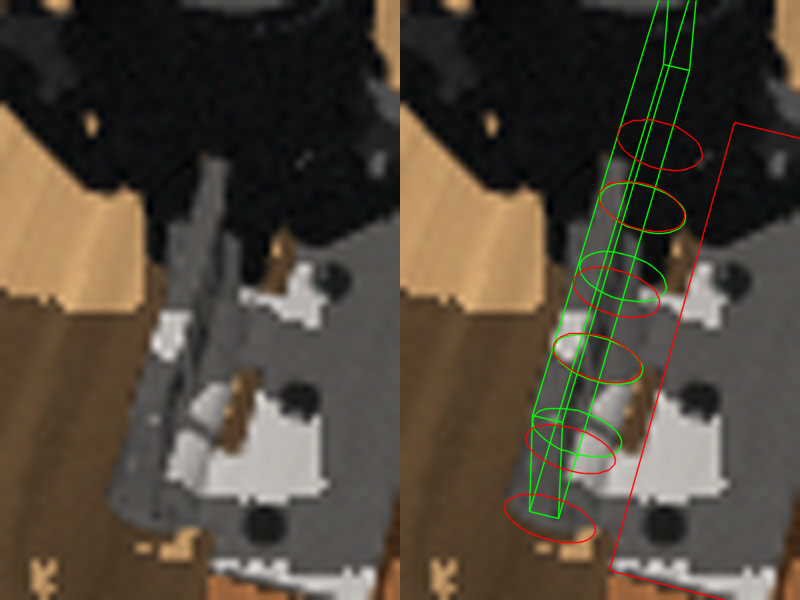

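The leaf sits between the knuckles with no contact. The plate edge matches the overlay to within about 1 px. I'll touch lightly along the axis both ways to centre it in the gaps.

>>> jog_arm(plan=[{"dx":1,"dy":0,"dz":0.6,"ax":0,"ay":0,"az":0,"grip":1},{"dx":1,"dy":0,"dz":0,"ax":0,"ay":0,"az":0,"grip":1},{"dx":0,"dy":0,"dz":0,"ax":0,"ay":0,"az":0,"grip":1},{"dx":0,"dy":0,"dz":0,"ax":0,"ay":0,"az":0,"grip":1}])

```text
clock: 10.48
position: [0.4836, 0.22, 0.2666]
ee_rot: [0.0, 0.686, 0.728, 0.0]
contact_force: [0.2, 0.3, -5.8]
width: 0.0069
gripper_force: 87.8
```

>>> jog_arm(plan=[{"dx":0.7,"dy":0,"dz":0,"ax":0,"ay":0,"az":0,"grip":1},{"dx":0,"dy":0,"dz":0,"ax":0,"ay":0,"az":0,"grip":1},{"dx":0,"dy":0,"dz":0,"ax":0,"ay":0,"az":0,"grip":1}])

```text
clock: 10.73
position: [0.4836, 0.2207, 0.2666]
ee_rot: [0.0, 0.686, 0.728, -0.0]
contact_force: [0.1, 0.6, -5.7]
width: 0.0073
gripper_force: 87.8
```

>>> jog_arm(plan=[{"dx":0.7,"dy":0,"dz":0,"ax":0,"ay":0,"az":0,"grip":1},{"dx":0,"dy":0,"dz":0,"ax":0,"ay":0,"az":0,"grip":1},{"dx":0,"dy":0,"dz":0,"ax":0,"ay":0,"az":0,"grip":1}])

```text
clock: 10.98
position: [0.4836, 0.2214, 0.2665]
ee_rot: [0.0, 0.686, 0.728, -0.0]
contact_force: [0.1, -0.7, -5.0]
width: 0.0072
gripper_force: 87.8
```

>>> jog_arm(plan=[{"dx":0.6,"dy":0,"dz":0,"ax":0,"ay":0,"az":0,"grip":1},{"dx":0,"dy":0,"dz":0,"ax":0,"ay":0,"az":0,"grip":1},{"dx":0,"dy":0,"dz":0,"ax":0,"ay":0,"az":0,"grip":1}])

```text
clock: 11.23
position: [0.4835, 0.2218, 0.2666]
ee_rot: [0.0, 0.686, 0.728, -0.0]
contact_force: [0.6, -1.4, -5.8]
width: 0.0069
gripper_force: 87.8
```

>>> jog_arm(plan=[{"dx":0.6,"dy":0,"dz":0,"ax":0,"ay":0,"az":0,"grip":1},{"dx":0,"dy":0,"dz":0,"ax":0,"ay":0,"az":0,"grip":1},{"dx":0,"dy":0,"dz":0,"ax":0,"ay":0,"az":0,"grip":1}])

```text
clock: 11.48
position: [0.4835, 0.222, 0.2665]
ee_rot: [0.001, 0.685, 0.728, -0.001]
contact_force: [1.0, -4.3, -5.3]
width: 0.007
gripper_force: 87.8
```

>>> jog_arm(plan=[{"dx":-2,"dy":0,"dz":0,"ax":0,"ay":0,"az":0,"grip":1},{"dx":-2,"dy":0,"dz":0,"ax":0,"ay":0,"az":0,"grip":1},{"dx":-2,"dy":0,"dz":0,"ax":0,"ay":0,"az":0,"grip":1},{"dx":-0.3,"dy":0,"dz":0,"ax":0,"ay":0,"az":0,"grip":1},{"dx":0,"dy":0,"dz":0,"ax":0,"ay":0,"az":0,"grip":1},{"dx":0,"dy":0,"dz":0,"ax":0,"ay":0,"az":0,"grip":1}])

```text
clock: 11.98
position: [0.4839, 0.2164, 0.2666]
ee_rot: [-0.0, 0.686, 0.728, 0.0]
contact_force: [0.3, -0.3, -6.0]
width: 0.007
gripper_force: 87.8
```

>>> jog_arm(plan=[{"dx":-0.6,"dy":0,"dz":0,"ax":0,"ay":0,"az":0,"grip":1},{"dx":0,"dy":0,"dz":0,"ax":0,"ay":0,"az":0,"grip":1},{"dx":0,"dy":0,"dz":0,"ax":0,"ay":0,"az":0,"grip":1}])

```text
clock: 12.23
position: [0.4839, 0.2157, 0.2666]
ee_rot: [-0.0, 0.686, 0.728, -0.0]
contact_force: [0.9, -0.4, -5.6]
width: 0.007
gripper_force: 87.8
```

>>> jog_arm(plan=[{"dx":-0.4,"dy":0,"dz":0,"ax":0,"ay":0,"az":0,"grip":1},{"dx":0,"dy":0,"dz":0,"ax":0,"ay":0,"az":0,"grip":1},{"dx":0,"dy":0,"dz":0,"ax":0,"ay":0,"az":0,"grip":1}])

```text
clock: 12.48
position: [0.4839, 0.2155, 0.2666]
ee_rot: [-0.0, 0.686, 0.728, 0.0]
contact_force: [0.6, 1.8, -5.9]
width: 0.0072
gripper_force: 87.8
```

Contact at y≈0.2157 and 0.2216, 5.9 mm of play against 6 expected, so the centre is about 0.2186. I'll centre it, then touch the block edge (7 mm away if aligned) to check x.

>>> jog_arm(plan=[{"dx":1.6,"dy":0,"dz":0,"ax":0,"ay":0,"az":0,"grip":1},{"dx":1.6,"dy":0,"dz":0,"ax":0,"ay":0,"az":0,"grip":1},{"dx":0,"dy":-1.5,"dz":0,"ax":0,"ay":0,"az":0,"grip":1},{"dx":0,"dy":-1.5,"dz":0,"ax":0,"ay":0,"az":0,"grip":1},{"dx":0,"dy":-1,"dz":0,"ax":0,"ay":0,"az":0,"grip":1},{"dx":0,"dy":0,"dz":0,"ax":0,"ay":0,"az":0,"grip":1},{"dx":0,"dy":0,"dz":0,"ax":0,"ay":0,"az":0,"grip":1}])

```text
clock: 13.07
position: [0.4796, 0.2182, 0.2666]
ee_rot: [0.0, 0.686, 0.728, -0.0]
contact_force: [-0.1, 0.5, -5.7]
width: 0.0068
gripper_force: 87.8
```

>>> jog_arm(plan=[{"dx":0,"dy":-0.7,"dz":0,"ax":0,"ay":0,"az":0,"grip":1},{"dx":0,"dy":-0.7,"dz":0,"ax":0,"ay":0,"az":0,"grip":1},{"dx":0,"dy":0,"dz":0,"ax":0,"ay":0,"az":0,"grip":1},{"dx":0,"dy":0,"dz":0,"ax":0,"ay":0,"az":0,"grip":1}])

```text
clock: 13.4
position: [0.4783, 0.2181, 0.2666]
ee_rot: [0.0, 0.686, 0.728, -0.0]
contact_force: [0.6, -0.1, -5.8]
width: 0.0069
gripper_force: 87.8
```

>>> jog_arm(plan=[{"dx":0,"dy":-0.7,"dz":0,"ax":0,"ay":0,"az":0,"grip":1},{"dx":0,"dy":0,"dz":0,"ax":0,"ay":0,"az":0,"grip":1},{"dx":0,"dy":0,"dz":0,"ax":0,"ay":0,"az":0,"grip":1}])

```text
clock: 13.65
position: [0.4776, 0.2181, 0.2665]
ee_rot: [0.0, 0.686, 0.728, -0.0]
contact_force: [-0.7, 0.7, -4.8]
width: 0.0069
gripper_force: 87.8
```

>>> jog_arm(plan=[{"dx":0,"dy":-0.6,"dz":0,"ax":0,"ay":0,"az":0,"grip":1},{"dx":0,"dy":0,"dz":0,"ax":0,"ay":0,"az":0,"grip":1},{"dx":0,"dy":0,"dz":0,"ax":0,"ay":0,"az":0,"grip":1}])

```text
clock: 13.9
position: [0.477, 0.2181, 0.2666]
ee_rot: [0.0, 0.686, 0.728, -0.0]
contact_force: [0.1, -0.2, -5.4]
width: 0.0068
gripper_force: 87.8
```

>>> jog_arm(plan=[{"dx":0,"dy":-0.5,"dz":0,"ax":0,"ay":0,"az":0,"grip":1},{"dx":0,"dy":0,"dz":0,"ax":0,"ay":0,"az":0,"grip":1},{"dx":0,"dy":0,"dz":0,"ax":0,"ay":0,"az":0,"grip":1}])

```text
clock: 14.15
position: [0.4766, 0.218, 0.2666]
ee_rot: [0.0, 0.686, 0.728, 0.0]
contact_force: [0.5, -0.2, -5.0]
width: 0.007
gripper_force: 87.9
```

>>> jog_arm(plan=[{"dx":0,"dy":-0.5,"dz":0,"ax":0,"ay":0,"az":0,"grip":1},{"dx":0,"dy":0,"dz":0,"ax":0,"ay":0,"az":0,"grip":1},{"dx":0,"dy":0,"dz":0,"ax":0,"ay":0,"az":0,"grip":1}])

```text
clock: 14.4
position: [0.4763, 0.218, 0.2667]
ee_rot: [0.0, 0.686, 0.728, 0.0]
contact_force: [1.8, -0.4, -6.4]
width: 0.0073
gripper_force: 87.7
```

>>> jog_arm(plan=[{"dx":0,"dy":-0.5,"dz":0,"ax":0,"ay":0,"az":0,"grip":1},{"dx":0,"dy":0,"dz":0,"ax":0,"ay":0,"az":0,"grip":1},{"dx":0,"dy":0,"dz":0,"ax":0,"ay":0,"az":0,"grip":1}])

```text
clock: 14.65
position: [0.4761, 0.218, 0.2667]
ee_rot: [0.001, 0.686, 0.728, 0.001]
contact_force: [2.8, 0.5, -7.1]
width: 0.0071
gripper_force: 87.6
```

Contact at x≈0.4764, so the aligned position is about 0.4834. I'll go to (0.4834, 0.2186) and check.

>>> jog_arm(plan=[{"dx":0,"dy":2.6,"dz":0,"ax":0,"ay":0,"az":0,"grip":1},{"dx":0,"dy":2.6,"dz":0,"ax":0,"ay":0,"az":0,"grip":1},{"dx":0,"dy":2.6,"dz":0,"ax":0,"ay":0,"az":0,"grip":1},{"dx":0,"dy":0,"dz":0,"ax":0,"ay":0,"az":0,"grip":1},{"dx":0,"dy":0,"dz":0,"ax":0,"ay":0,"az":0,"grip":1},{"dx":0,"dy":0,"dz":0,"ax":0,"ay":0,"az":0,"grip":1}])

```text
clock: 15.15
position: [0.4832, 0.2184, 0.2664]
ee_rot: [-0.0, 0.686, 0.728, -0.0]
contact_force: [-0.8, -0.4, -6.4]
width: 0.0073
gripper_force: 87.9
```

```bash
python3 - <<'E'
from h import *
togo([.4834,.2186,.2667],np.radians(3.43))
E
```

```text
t 15.15 pos [0.4832 0.2184 0.2664] shift mm [ 0.2  0.3 -0.3] yawerr deg 0.01 turn units [-0.008  0.002 -0.001] F [-0.8 -0.4 -6.4] w 0.0073 gf 87.9
```

Now a light touch downward to check the height: the plate should meet the knuckle tops 8 mm lower, at z≈0.2587.

>>> jog_arm(plan=[{"dx":0.2,"dy":0.3,"dz":2,"ax":0,"ay":0,"az":0,"grip":1},{"dx":0,"dy":0,"dz":2,"ax":0,"ay":0,"az":0,"grip":1},{"dx":0,"dy":0,"dz":1.5,"ax":0,"ay":0,"az":0,"grip":1},{"dx":0,"dy":0,"dz":0,"ax":0,"ay":0,"az":0,"grip":1},{"dx":0,"dy":0,"dz":0,"ax":0,"ay":0,"az":0,"grip":1}])

```text
clock: 15.57
position: [0.4835, 0.2186, 0.2609]
ee_rot: [-0.0, 0.686, 0.728, -0.0]
contact_force: [-0.2, -0.5, -6.0]
width: 0.0069
gripper_force: 87.9
```

>>> jog_arm(plan=[{"dx":0,"dy":0,"dz":0.7,"ax":0,"ay":0,"az":0,"grip":1},{"dx":0,"dy":0,"dz":0,"ax":0,"ay":0,"az":0,"grip":1},{"dx":0,"dy":0,"dz":0,"ax":0,"ay":0,"az":0,"grip":1}])

```text
clock: 15.82
position: [0.4836, 0.2187, 0.2604]
ee_rot: [0.0, 0.686, 0.728, -0.0]
contact_force: [0.3, 0.9, -5.6]
width: 0.0068
gripper_force: 87.9
```

>>> jog_arm(plan=[{"dx":0,"dy":0,"dz":0.7,"ax":0,"ay":0,"az":0,"grip":1},{"dx":0,"dy":0,"dz":0,"ax":0,"ay":0,"az":0,"grip":1},{"dx":0,"dy":0,"dz":0,"ax":0,"ay":0,"az":0,"grip":1}])

```text
clock: 16.07
position: [0.4836, 0.2186, 0.2596]
ee_rot: [0.0, 0.686, 0.728, -0.0]
contact_force: [0.1, -0.3, -5.5]
width: 0.007
gripper_force: 87.9
```

>>> jog_arm(plan=[{"dx":0,"dy":0,"dz":0.5,"ax":0,"ay":0,"az":0,"grip":1},{"dx":0,"dy":0,"dz":0,"ax":0,"ay":0,"az":0,"grip":1},{"dx":0,"dy":0,"dz":0,"ax":0,"ay":0,"az":0,"grip":1}])

```text
clock: 16.32
position: [0.4836, 0.2187, 0.2591]
ee_rot: [0.0, 0.686, 0.728, -0.0]
contact_force: [0.0, 0.1, -5.4]
width: 0.0067
gripper_force: 87.9
```

>>> jog_arm(plan=[{"dx":0,"dy":0,"dz":0.4,"ax":0,"ay":0,"az":0,"grip":1},{"dx":0,"dy":0,"dz":0,"ax":0,"ay":0,"az":0,"grip":1},{"dx":0,"dy":0,"dz":0,"ax":0,"ay":0,"az":0,"grip":1}])

```text
clock: 16.57
position: [0.4836, 0.2186, 0.2587]
ee_rot: [0.0, 0.686, 0.728, -0.0]
contact_force: [-0.6, -0.8, -5.0]
width: 0.007
gripper_force: 87.9
```

>>> jog_arm(plan=[{"dx":0,"dy":0,"dz":0.4,"ax":0,"ay":0,"az":0,"grip":1},{"dx":0,"dy":0,"dz":0,"ax":0,"ay":0,"az":0,"grip":1},{"dx":0,"dy":0,"dz":0,"ax":0,"ay":0,"az":0,"grip":1}])

```text
clock: 16.82
position: [0.4837, 0.2187, 0.2584]
ee_rot: [0.0, 0.686, 0.728, 0.0]
contact_force: [-0.4, -0.6, -5.1]
width: 0.0067
gripper_force: 88.0
```

>>> jog_arm(plan=[{"dx":0,"dy":0,"dz":0.4,"ax":0,"ay":0,"az":0,"grip":1},{"dx":0,"dy":0,"dz":0,"ax":0,"ay":0,"az":0,"grip":1},{"dx":0,"dy":0,"dz":0,"ax":0,"ay":0,"az":0,"grip":1}])

```text
clock: 17.07
position: [0.4836, 0.2187, 0.2583]
ee_rot: [0.0, 0.686, 0.728, 0.0]
contact_force: [-1.0, 0.0, -1.2]
width: 0.0068
gripper_force: 88.5
```

Contact at z≈0.2585, so the aligned height is 0.2665, as predicted. Raising back.

>>> jog_arm(plan=[{"dx":0,"dy":0,"dz":-2,"ax":0,"ay":0,"az":0,"grip":1},{"dx":0,"dy":0,"dz":-3,"ax":0,"ay":0,"az":0,"grip":1},{"dx":0,"dy":0,"dz":-2.5,"ax":0,"ay":0,"az":0,"grip":1},{"dx":0,"dy":0,"dz":-0.8,"ax":0,"ay":0,"az":0,"grip":1},{"dx":0,"dy":0,"dz":0,"ax":0,"ay":0,"az":0,"grip":1},{"dx":0,"dy":0,"dz":0,"ax":0,"ay":0,"az":0,"grip":1},{"dx":0,"dy":0,"dz":0,"ax":0,"ay":0,"az":0,"grip":1}])

```text
clock: 17.65
position: [0.4835, 0.2186, 0.2662]
ee_rot: [-0.0, 0.686, 0.728, -0.0]
contact_force: [-0.1, -0.2, -5.4]
width: 0.0067
gripper_force: 88.1
```

```bash
python3 - <<'E'
from h import *
togo([.4834,.2186,.2665],np.radians(3.43))
E
```

```text
t 17.65 pos [0.4835 0.2186 0.2662] shift mm [-0.  -0.1 -0.3] yawerr deg -0.0 turn units [-0.002  0.002  0.   ] F [-0.1 -0.2 -5.4] w 0.0067 gf 88.1
```

>>> jog_arm(plan=[{"dx":0,"dy":-0.1,"dz":-0.3,"ax":0,"ay":0,"az":0,"grip":1},{"dx":0,"dy":0,"dz":0,"ax":0,"ay":0,"az":0,"grip":1},{"dx":0,"dy":0,"dz":0,"ax":0,"ay":0,"az":0,"grip":1},{"dx":0,"dy":0,"dz":0,"ax":0,"ay":0,"az":0,"grip":1},{"dx":0,"dy":0,"dz":0,"ax":0,"ay":0,"az":0,"grip":1},{"dx":0,"dy":0,"dz":0,"ax":0,"ay":0,"az":0,"grip":1}])

```text
clock: 18.15
position: [0.4835, 0.2186, 0.2665]
ee_rot: [0.0, 0.686, 0.728, -0.0]
contact_force: [1.3, 0.2, -5.7]
width: 0.0069
gripper_force: 88.1
```

```bash
python3 - <<'E'
from h import *
togo([.4834,.2186,.2665],np.radians(3.43))
from rig import manip; print(manip.sign_off())
E
```

```text
t 18.15 pos [0.4835 0.2186 0.2665] shift mm [-0.  -0.1  0. ] yawerr deg 0.0 turn units [-0.     0.001 -0.001] F [ 1.3  0.2 -5.7] w 0.0069 gf 88.1
the job is handed in; nothing more can be done
None
```

I handed the job in at 18.2 s with the two-knuckle leaf held still and upright between the jamb's three knuckles, its weight hanging in the gripper and its holes lined up to well under a millimetre by light touch checks in all three directions.

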